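Ratchet a plaster mould tight in a bench clamp

ROBOT

A 6-joint arm with a two-finger parallel gripper is mounted at the origin on the work surface. World frame = base frame: x ahead of the robot, y to its left, z up, the work surface at z = 0. Lengths are in mm, angles in degrees, forces in N, time in s.
With the tool pointing down it reaches from about 250 to 800 mm from the base axis. Payload 3.9 kg.
Tool frame: the origin (TCP) lies where the fingers leave the gripper's body, on its centre line; the fingertips stand 73 mm ahead of it and the grasp point (between the pads) lies env.tcp_to_grasp ahead of it (env.tcp_to_grasp is the distance from the TCP to the grasp point, in mm); z points along the fingers, y is the line along which they close (so a half turn about z gives the same grasp; the last joint's range is limited). The gripper opens to 85 mm and grips with 20 to 120 N. Pads are 22 mm wide; open, the fingers measure 114 mm over their backs; the gripper's body (76 mm by 85 mm) begins 54 mm behind the grasp point. The pads swing forward as they close: fully open they stand 13 mm farther back than shut.
Start: joints at [-67.036, 14.897, -7.913, 67.191, 0, 90], TCP at [204.826, -483.386, 303.904] pointing down, gripper open.
Joint ranges: [-159.42, 159.42], [-47.68, 98.78], [-73.54, 78.23], [-108.79, 121.32], [-90, 84.71], [-180, 180]. Speed limits (degrees/s): [147.25, 147.25, 180, 180, 180, 180].

INTERFACE

Orientations are given as [roll, pitch, yaw] about the fixed x, y, z axes, in that order (R = Rz(yaw) Ry(pitch) Rx(roll)).
In Python, from bench import readout, imaging, env gives the robot as it stands.
- The arm moves only by the shell command python3 -m handwheel 'ROWS'. ROWS is a JSON object of lists of equal length, an entry for each row: "jaw": the closure, from -1 (fully open) to 1 (shut); "linear": the shift along the tool's x, y, z in m, a list of three; "dr": the turn, a rotation vector about the tool's x, y, z in degrees, a list of three. In form: {"jaw": [jaw, ...], "linear": [[dx, dy, dz], ...], "dr": [[rx, ry, rz], ...]}. A call has 1 to 8 rows; each row shifts and turns the commanded pose from where the row before left it, along the tool's axes as they then stand; what a row does not reach is not made up. A row lasts 1/12 s, in which the tool goes at most 41.7 mm and 7.16 degrees, less where a joint would pass 70% of its speed; a pose out of reach is approached as far as the arm can. A call is refused whole if a number of a shift passes 0.0417 or a number of a turn 7.16, either way. A call with a gripper value outside its range is refused whole. The fingers move at their own pace and stop on an object; the grip force is fixed at half the most. Time passes only in rows, so rows that do not move let the fingers close. It gives the time, the measured TCP pose, the force, the opening and the grip force at its end, in the units of the state.
- readout.read_state(): the state, without advancing time (a new reading comes with each control period).
- imaging.get_image(name): name is "scene" or "top" or "wrist"; returns a dict with "frame" (384x512x3 uint8, red, green, blue), "intrinsics" (3x3 intrinsics, pixels), "R" (3x3) and "t" (3): a world point X has camera coordinates R X + t; the wrist camera has in their place "hand_eye" (4x4, takes a point from camera to tool coordinates, whose origin is the TCP and whose axes are the flange's). Camera axes: x right, y down, z forward; pixel columns grow to the right and rows downward; lengths in mm; the calibration is good to about 2 mm. A picture is of the moment at which its call begins: read the wrist's pose just before it. There is no depth.
- env.hand_in(): hands the job in; it is judged then, once.
The state is a dict: "time_s": time; "joints": joint angles; "joint_vel": joint speeds; "joint_efforts": joint torques, N m; "eef_pos": TCP position; "orientation": TCP orientation; "wrist_force": force on the tool from outside, world axes, zero at the start; "moment": the same for the moment, N m; "opening": finger opening in mm; "gripper_force": force on a finger pad.
Only numpy, scipy, OpenCV 4.12 (cv2) and the standard library are available. Lean on these libraries where they do the work, as an engineer would, in place of code of your own. Each camera call takes 0.05 s, during which the arm holds its last target. There are 200 camera calls.

TASK

Stand the two-part plaster mould upright and centred in the green bench clamp, between the fence and the wooden jaw, so that the jaw will press its two halves together, and let go of it. Then swing the red ratchet lever back and forth until the jaw holds the mould firmly: stop when pulling the lever takes about 12 newtons, because plaster cracks if it is squeezed much harder. Move the jaw only with the lever, leave the lever swung back at its rest end and let go of it, and do not disturb the brush pot, the jar and the bowl.

Things in the scene. Friction and masses are not known exactly. Their poses are not given: they have to be found in the camera images.
- clamp: Green bench clamp fixed to the table. Origin: on the table under the mould's place; x across, y along from fence to ratchet, z up. Plate 130 (x) by 340 mm (y -95 to +245), 12 thick; the mould stands on it, at x = 0, half-way between fence face and jaw face (61 to 89 mm apart at first). Nothing on it but the black grip is higher than 74 mm.
- fence: Green fence bolted on the clamp plate, 90 (x) by 20 (y) by 60 mm high; its place along the clamp differs each day. Origin: centre of its underside, 12 mm above the table. Its face towards the mould is at y = +10 mm; axes parallel to the clamp's.
- jaw: Sliding wooden jaw, 75 wide, 12 thick, 50 mm high, on springs on a green carriage block that the wheel drives by a rack, 5 mm a notch towards the fence (clamp -y). Its origin trails 42 mm (y) behind the pressing face, on the clamp plate, axes as the clamp's. Once it meets the mould each notch squeezes harder. Not to be pushed by hand.
- mould_center (a point): Centre of the loose plaster mould: cream block 60 (its x) by 50 (its y) by 80 mm high, 0.3 to 0.5 kg, at first upright on the table beyond the fence. The seam of its halves is its own xz plane, so its y goes along the clamp's y (either way round), which leaves the faces 60 mm apart free to hold it by. The jaw pushes it along the plate to the fence by itself.
- lever (a joint): Red lever's angle (rad): 0 at its rest end, 1.35 at the other end stop. At angle a it points 51 degrees + a counter-clockwise (from above) from clamp +x. Growing a is the working stroke (tightens, towards the robot); going back is free, about 1 N, clicking. It stays where it is left. Some 2 to 5 working strokes are needed.
- grip_center (a point): Centre of the black upright grip at the lever's end: a freely spinning round post 26 mm thick (28 near its top), 44 mm high, from 62 to 106 mm above the table, on the lever plate (22 mm wide, its top 62 mm above the table), 120 mm from the lever's axis. Firm clamping is a pull of 10 to 14 N here, square to the lever.
- pivot (a point): On the upright axis of lever and toothed wheel, 84 mm above the table. 20 notches a turn; up to one notch of free play. Pull at the grip in the working stroke: 1 to 2 N until the jaw meets the mould, then rising steadily with the squeeze, over about one stroke. A catch holds the wheel; a stroke ended between notches falls back to the last notch (less squeeze).
- brush_pot: Terracotta pot with three brushes, 72 mm wide, 75 mm high (brushes to 170 mm). Origin: centre of its foot. Leave alone.
- slip_jar: Blue jar with a white cap, 56 mm wide, 85 mm high. Origin: centre of its foot. Leave alone.
- bowl: Small terracotta bowl, 84 mm wide, 45 mm high. Origin: centre of its foot. Leave alone.
Not all that is in view belongs to the job. What is shaped like the part that bears mould_center but yellow is not meant.

How it is judged (in metres and radians):
On the way, in this order (a step that is already met when the one before it is completed fails the run):
1. the mould stands upright in the clamp between fence and jaw, centred, seam square to the clamp, and is let go (x of mould_center in the frame of clamp between -0.018 and 0.018 m and z of mould_center in the frame of clamp between 0.047 and 0.056 m and y of mould_center in the frame of fence between 0.03 and 0.075 m and angle between mould_center's own z axis and vertical below 0.1 rad and angle between the x axis of mould_center and the x axis of clamp, either way round below 0.15 rad and contact force between the fingers and mould below 0.2 N), for 0.2 s.
2. the jaw is ratcheted onto the mould with at least 30 N (contact force between jaw and mould above 30 N), for 0.2 s.
At the end, for the whole second after the job is handed in: The mould stands upright (within 0.1 rad) on the clamp plate, within 18 mm of the clamp's centre line and square within 0.15 rad, held between jaw and fence with 30 to 105 N, and the lever is released within 0.2 rad of its rest end (x of mould_center in the frame of clamp between -0.018 and 0.018 m and z of mould_center in the frame of clamp between 0.047 and 0.056 m and y of mould_center in the frame of fence between 0.03 and 0.075 m and angle between mould_center's own z axis and vertical below 0.1 rad and angle between the x axis of mould_center and the x axis of clamp, either way round below 0.15 rad and contact force between jaw and mould between 30 and 105 N and contact force between fence and mould above 20 N and value of joint lever below 0.2 rad and linear speed of mould below 0.02 m/s); the robot touches nothing.
It fails at once if the mould is squeezed with more than 120 N by the jaw (the plaster cracks) (contact force between jaw and mould above 120 N).
It fails at once if the jaw is shoved by hand with more than 15 N (contact force between the fingers and jaw above 15 N).
It fails at once if the brush pot, the jar or the bowl is moved by more than 30 mm or tipped (distance of any of brush_pot, slip_jar, bowl from where it was at the start of the episode above 0.03 m or angle between any of brush_pot, slip_jar, bowl's own z axis and vertical above 0.4 rad).
It also fails if it takes over 72 s, if anything falls off the work surface, if the arm or the gripper's body presses on something with over 40 N, if the wrist force passes 120 N, or if a joint passes its speed limit or range.

## Working session

There is one attempt and no reset: what is moved stays moved. The work goes in short steps, Python scripts to look and compute and a shell command to move; the robot and the scene stay as the last step left them, time stands still between calls to the robot, and variables do not carry over. Pictures are saved under pics/ and viewed, at most 10 in all, crops included, and the job is handed in when it is done.

```bash
mkdir -p pics; ls
python3 - <<'E'
from bench import readout, imaging, env
import cv2,numpy as np,json
print(readout.read_state(), env.tcp_to_grasp)
for n in ("scene","top"):
    d=imaging.get_image(n)
    cv2.imwrite(f"pics/{n}0.png",d["frame"][:,:,::-1])
    print(n,d["intrinsics"],d["R"],d["t"])
    np.savez(f"{n}.npz",K=d["intrinsics"],R=d["R"],t=d["t"])
d=imaging.get_image("wrist");cv2.imwrite("pics/w0.png",d["frame"][:,:,::-1]);print(d["hand_eye"],d["intrinsics"])
E
```

```text
pics
{'time_s': 0.0, 'joints': array([-6.70355447e+01,  1.49357016e+01, -7.98683958e+00,  6.71912391e+01,
        2.59816650e-03,  9.00005037e+01]), 'joint_vel': array([-0.03329982, -0.01023553, -0.04339388,  0.0831183 , -0.01501452,
       -0.19384473]), 'joint_efforts': array([-5.80797623e-04, -4.05677998e+01,  2.53922671e+01,  1.85782858e-02,
       -1.30014587e-04,  3.46534662e-06]), 'eef_pos': array([ 204.62793289, -482.87711385,  303.05793114]), 'orientation': array([-1.79886220e+02, -2.59716117e-03,  2.29639465e+01]), 'wrist_force': array([ 0.15154092, -0.20533113, -0.06680376]), 'moment': array([ 0.05925498, -0.01438484,  0.07902439]), 'gripper_force': 0.0, 'opening': 85.49465561893308} 53.900000000000006
scene [[361.84055468   0.         255.90447941]
 [  0.         361.84055468 182.1759029 ]
 [  0.           0.           1.        ]] [[-0.82731329  0.5616085  -0.01219059]
 [ 0.44347933  0.63966787 -0.62781455]
 [-0.34478806 -0.52480559 -0.77826749]] [ 500.78532119 -168.36258486  904.75396592]
top [[390.49615109   0.         257.90927349]
 [  0.         390.49615109 188.35672591]
 [  0.           0.           1.        ]] [[-0.0220234  -0.99958597  0.01851642]
 [-0.99870637  0.02114742 -0.04624264]
 [ 0.04583192 -0.01951088 -0.99875861]] [ -49.91317595  562.33090628 1013.94272118]
[[-8.57675667e-04 -9.50450185e-01 -3.10875714e-01  7.79605373e+01]
 [ 9.99999469e-01 -9.92763906e-04  2.76307933e-04  6.85146264e-01]
 [-5.71243114e-04 -3.10875312e-01  9.50450532e-01 -6.99791839e+01]
 [ 0.00000000e+00  0.00000000e+00  0.00000000e+00  1.00000000e+00]] [[298.98310712   0.         253.06178037]
 [  0.         298.98310712 194.07887339]
 [  0.           0.           1.        ]]
```

```bash
python3 -c "
import cv2
for n in ('scene0','top0'):
    a=cv2.imread(f'pics/{n}.png');cv2.imwrite(f'pics/{n}b.png',cv2.resize(a,(800,600),interpolation=cv2.INTER_CUBIC))"
```

```text
(no output)
```

View pics/scene0b.png

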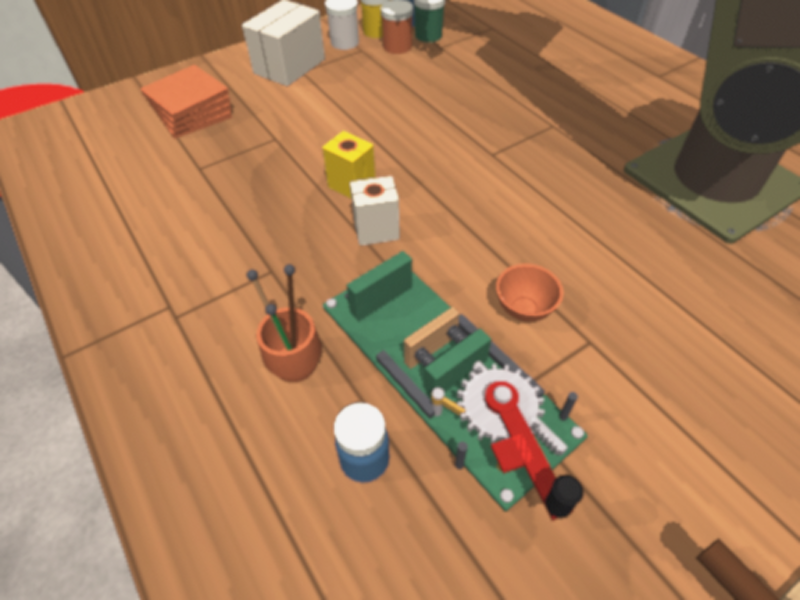

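View pics/top0b.png

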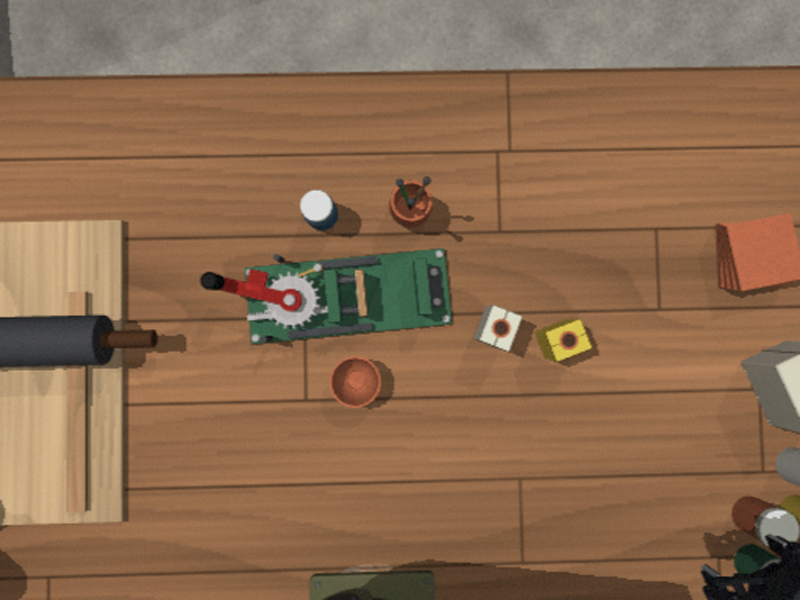

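Candidates for the mould (top view, 800x600 px): the cream block with a seam at (501,328), the yellow lookalike at (568,340), and the large grey-white box at (775,385). By description it's the cream one just beyond the fence. The lever's grip is at (212,281), with the pivot at (290,300). Next, a close crop to check the choice.

```bash
python3 -c "
import cv2
a=cv2.imread('pics/top0.png')[150:240,125:385];cv2.imwrite('pics/crop0.png',cv2.resize(a,None,fx=3,fy=3,interpolation=cv2.INTER_CUBIC))"
```

```text
(no output)
```

View pics/crop0.png

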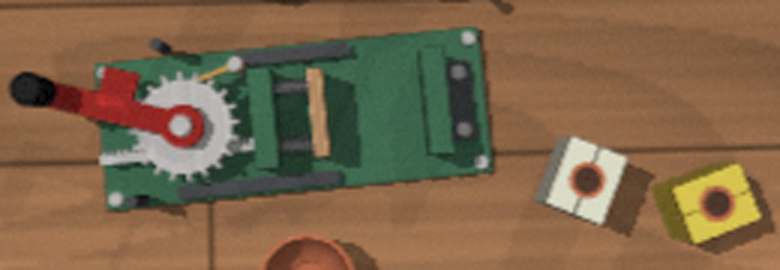

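The crop confirms the cream block: its top face is at crop (587,180) and its seam runs along the long side. The fence's inner face is at about x=425, the jaw at about x=318, and the grip at (33,90).

```bash
cat > h.py <<'E'
import numpy as np,cv2
def ray(uv,z,K,R,t):
    uv=np.atleast_2d(np.float64(uv)); d=(R.T@np.linalg.inv(K)@np.c_[uv,np.ones(len(uv))].T).T
    c=-R.T@t; return c+d*((z-c[2])/d[:,2])[:,None]
def top(uv,z):
    c=np.load('top.npz'); return ray(uv,z,c['K'],c['R'],c['t'])
E
python3 - <<'E'
from h import *
a=cv2.imread('pics/top0.png');h=cv2.cvtColor(a,cv2.COLOR_BGR2HSV)
def roi(m,x0,y0,x1,y1):
    o=np.zeros_like(m);o[y0:y1,x0:x1]=m[y0:y1,x0:x1];return o
g=roi(cv2.inRange(h,(65,80,30),(90,255,255)),125,150,300,225)
g=cv2.morphologyEx(g,cv2.MORPH_OPEN,np.ones((2,2)))
pts=cv2.findNonZero(g);r=cv2.minAreaRect(pts);b=cv2.boxPoints(r);print('plate px',r)
w=top(b,12);print(w.round(1)); print(np.linalg.norm(np.diff(w,axis=0),axis=1))
m=roi(cv2.inRange(h,(10,0,170),(45,70,255)),300,185,345,230)
n,l,s,c=cv2.connectedComponentsWithStats(m);print(s,c)
k=cv2.findNonZero(m);r=cv2.minAreaRect(k);b=cv2.boxPoints(r);w=top(b,80);print('mould px',r,'\n',w.round(1),w.mean(0));print(np.linalg.norm(np.diff(w,axis=0),axis=1),np.degrees(np.arctan2(*np.diff(w,axis=0)[:,1::-1].T)).round(1))
f=lambda L,z:top(np.float64(L)/3+[125-.33,150-.33],z).round(1)
print('mould hand',f([(572,137),(628,153),(604,224),(547,208),(587,180)],80))
print('plate hand',f([(480,27),(493,171),(107,210),(96,65)],12))
print('fence',f([(420,47),(430,154),(443,45),(452,150)],72))
print('jaw',f([(323,68),(329,156),(308,69),(315,156)],62))
print('grip',f([(33,88)],106),'pivot',f([(181,125)],74))
E
```

```text
plate px ((223.411865234375, 189.9720001220703), (48.18585968017578, 127.58935546875), 84.42780303955078)
[[ 609.3  200.6   12. ]
 [ 635.4 -134.3   12. ]
 [ 508.3 -143.4   12. ]
 [ 483.3  189.7   12. ]]
[335.89083933 127.35743423 334.06639943]
[[     0      0    512    384 196265]
 [   307    196     27     29    343]] [[255.38752197 191.46835146]
 [319.86005831 209.60932945]]
mould px ((319.96551513671875, 209.58619689941406), (19.683704376220703, 23.76900291442871), 21.801410675048828) 
 [[ 485.2 -178.4   80. ]
 [ 538.9 -201.7   80. ]
 [ 519.9 -246.4   80. ]
 [ 466.2 -222.9   80. ]] [ 502.5750065 -212.3582131   80.       ]
[58.60733784 48.52584999 58.60862087] [ -23.4 -113.   156.4]
mould hand [[ 537.9 -201.9   80. ]
 [ 523.7 -247.7   80. ]
 [ 466.  -226.2   80. ]
 [ 480.1 -179.7   80. ]
 [ 502.3 -213.3   80. ]]
plate hand [[ 638.4 -134.7   12. ]
 [ 511.2 -142.9   12. ]
 [ 484.7  194.7   12. ]
 [ 611.6  202.9   12. ]]
fence [[ 615.4  -79.    72. ]
 [ 526.5  -85.2   72. ]
 [ 616.7  -98.1   72. ]
 [ 529.4 -103.5   72. ]]
jaw [[600.5   2.2  62. ]
 [526.8  -1.4  62. ]
 [599.9  14.7  62. ]
 [527.1  10.2  62. ]]
grip [[585.3 230.5 106. ]] pivot [[554.8 119.1  74. ]]
```

```bash
cat >> h.py <<'E'
def go(x,y,z,yaw):
    "needed shift (tool axes, mm) of grasp point and turn about tool z (deg), turn to be done after"
    from bench import readout,env
    from scipy.spatial.transform import Rotation as Ro
    s=readout.read_state();R=Ro.from_euler('xyz',s['orientation'],degrees=True).as_matrix()
    g=s['eef_pos']+R[:,2]*env.tcp_to_grasp
    Rt=Ro.from_euler('xyz',[180,0,yaw],degrees=True)
    print('grasp',g.round(1),'rpy',s['orientation'].round(2),'F',s['wrist_force'].round(1),'open',round(s['opening'],1),'gf',round(s['gripper_force'],1),'t',round(s['time_s'],2))
    print(' shift',(R.T@(np.array([x,y,z])-g)).round(1),'turn',(Ro.from_matrix(R).inv()*Rt).as_rotvec(degrees=True).round(2))
E
python3 -m handwheel '{"jaw":[-1,-1,-1,-1,-1,-1,-1,-1],"linear":[[0.0317,-0.011,0],[0.0317,-0.011,0],[0.0317,-0.011,0],[0.0317,-0.011,0],[0.0317,-0.011,0],[0.0317,-0.011,0],[0.0317,-0.011,0],[0.0317,-0.011,0]],"dr":[[0,0,0],[0,0,0],[0,0,0],[0,0,0],[0,0,0],[0,0,0],[0,0,0],[0,0,0]]}'
python3 -m handwheel '{"jaw":[-1,-1,-1,-1,-1,-1,-1,-1],"linear":[[0.0317,-0.011,0],[0.0317,-0.011,0],[0.0317,-0.011,0],[0.0317,-0.011,0],[0,0,0.02],[0,0,0.02],[0,0,0.02],[0,0,0]],"dr":[[0,0,0],[0,0,-6.4],[0,0,-6.4],[0,0,-6.4],[0,0,-6.4],[0,0,-6.4],[0,0,-6.4],[0,0,-6.4]]}'
python3 -c "
from h import *
go(502.5,-212.5,190,68)"
```

```text
time_s: 0.82
eef_pos: [404.8, -302.0, 303.7]
orientation: [-180.0, 0.0, 23.0]
wrist_force: [-0.7, 0.2, -0.4]
opening: 85.2
gripper_force: 0.0
time_s: 1.48
eef_pos: [493.2, -204.4, 239.6]
orientation: [-179.6, -0.0, 68.1]
wrist_force: [0.3, 0.5, -0.4]
opening: 85.3
gripper_force: 0.0
grasp [ 492.8 -204.2  185.7] rpy [-179.56   -0.     68.14] F [ 0.3  0.5 -0.4] open 85.3 gf 0.0 t 1.48
 shift [-4.  12.  -4.3] turn [-0.44 -0.    0.14]
```

```bash
python3 -m handwheel '{"jaw":[-1,-1,-1],"linear":[[-0.004,0.012,0],[0,0,-0.03],[0,0,0]],"dr":[[0,0,0],[0,0,0],[0,0,0]]}'
cat >> h.py <<'E'
def shot(name):
    from bench import readout,imaging
    from scipy.spatial.transform import Rotation as Ro
    s=readout.read_state();d=imaging.get_image('wrist');cv2.imwrite(f'pics/{name}.png',d['frame'][:,:,::-1])
    T=np.eye(4);T[:3,:3]=Ro.from_euler('xyz',s['orientation'],degrees=True).as_matrix();T[:3,3]=s['eef_pos']
    M=np.linalg.inv(T@d['hand_eye']);np.savez(f'{name}.npz',K=d['intrinsics'],R=M[:3,:3],t=M[:3,3])
def wr(name,uv,z):
    c=np.load(f'{name}.npz'); return ray(uv,z,c['K'],c['R'],c['t'])
E
python3 -c "
from h import *
shot('w1');go(502.5,-212.5,190,68)
a=cv2.imread('pics/w1.png');cv2.imwrite('pics/w1b.png',cv2.resize(a,(768,576),interpolation=cv2.INTER_CUBIC))"
```

```text
time_s: 1.73
eef_pos: [506.7, -214.9, 277.1]
orientation: [179.7, 0.0, 67.8]
wrist_force: [1.1, -0.9, 1.2]
opening: 85.4
gripper_force: 0.0
grasp [ 506.6 -214.8  222. ] rpy [179.76   0.    67.76] F [-0.1 -0.5 -0.4] open 85.5 gf 0.0 t 1.78
 shift [ 0.6 -4.8 31.9] turn [ 0.24  0.   -0.24]
```

View pics/w1b.png

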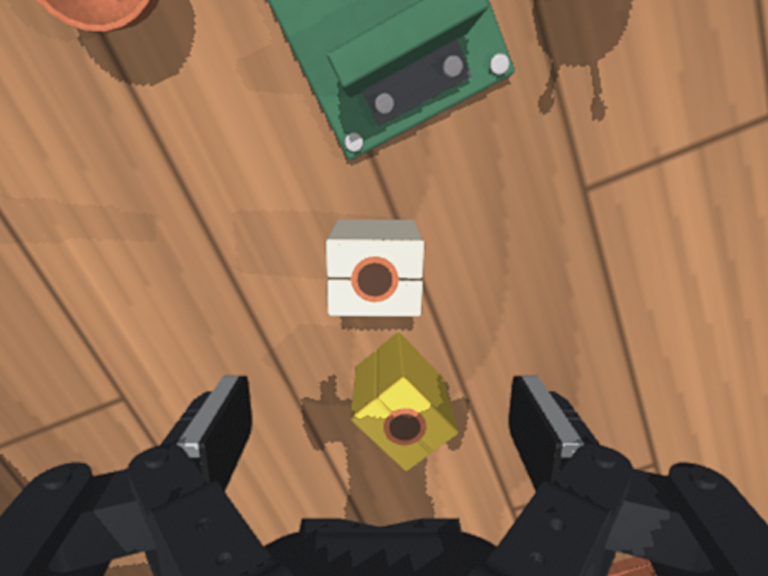

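The mould's top face spans (327–423, 240–316) and sits square to the gripper, with the seam horizontal. The yellow block is at (404,410). The clamp plate's near corners are at (352,160) and (513,72).

```bash
python3 -c "
from h import *
f=lambda L,z:wr('w1',np.float64(L)/1.5-.17,z).round(1)
w=f([(327,240),(423,240),(422.5,316),(327.5,316)],80);print(w,w.mean(0),np.degrees(np.arctan2(*np.diff(w,axis=0)[:,1::-1].T)))
print(f([(352,160),(513,72)],12), f([(329,54),(344,93),(494,12)],72))
go(*w.mean(0)[:2],48,68)"
```

```text
[[ 486.2 -181.4   80. ]
 [ 539.8 -203.4   80. ]
 [ 522.2 -249.4   80. ]
 [ 466.1 -226.3   80. ]] [ 503.575 -215.125   80.   ] [ -22.31558858 -110.93728527  157.61986495]
[[ 514.3 -145.1   12. ]
 [ 638.1 -134.    12. ]] [[ 528.6  -88.5   72. ]
 [ 528.3 -109.6   72. ]
 [ 618.8 -103.5   72. ]]
grasp [ 506.6 -214.8  222. ] rpy [179.76   0.    67.76] F [-0.1 -0.5 -0.4] open 85.5 gf 0.0 t 1.78
 shift [ -1.4  -3.4 174. ] turn [ 0.24  0.   -0.24]
```

```bash
python3 -m handwheel '{"jaw":[-1,-1,-1,-1,-1,-1,-1,-1],"linear":[[-0.001,-0.003,0.03],[0,0,0.034],[0,0,0.034],[0,0,0.034],[0,0,0.03],[0,0,0.012],[0,0,0],[0,0,0]],"dr":[[0,0,0],[0,0,0],[0,0,0],[0,0,0],[0,0,0],[0,0,0],[0,0,0],[0,0,0]]}'
python3 -m handwheel '{"jaw":[1,1,1,1,1,1,1,1],"linear":[[0,0,0],[0,0,0],[0,0,0],[0,0,0],[0,0,0],[0,0,0],[0,0,0],[0,0,0]],"dr":[[0,0,0],[0,0,0],[0,0,0],[0,0,0],[0,0,0],[0,0,0],[0,0,0],[0,0,0]]}'
python3 -c "
from h import *
go(565,-41,165,94.3)"
```

```text
time_s: 2.45
eef_pos: [500.8, -213.4, 99.0]
orientation: [-179.8, -0.0, 67.8]
wrist_force: [0.6, 0.6, 0.1]
opening: 85.4
gripper_force: 0.0
time_s: 3.12
eef_pos: [503.3, -214.5, 101.7]
orientation: [179.8, 0.0, 67.8]
wrist_force: [1.1, -0.2, 6.6]
opening: 59.4
gripper_force: 65.9
grasp [ 503.5 -214.6   47.8] rpy [179.76   0.    67.76] F [ 1.1 -0.2  6.6] open 59.4 gf 65.9 t 3.12
 shift [ 184.    -8.3 -117.2] turn [  0.24   0.06 -26.54]
```

```bash
python3 -m handwheel '{"jaw":[1,1,1,1,1,1,1,1],"linear":[[0,0,-0.02],[0,0,-0.03],[0,0,-0.035],[0,0,-0.032],[0.015,-0.001,0],[0.028,-0.001,0],[0.03,-0.002,0],[0.03,-0.001,0]],"dr":[[0,0,0],[0,0,0],[0,0,0],[0,0,0],[0,0,0],[0,0,0],[0,0,0],[0,0,0]]}'
python3 -m handwheel '{"jaw":[1,1,1,1,1,1,1,1],"linear":[[0.03,-0.001,0],[0.03,-0.001,0],[0.021,-0.001,0],[0,0,0],[0,0,0],[0,0,0],[0,0,0],[0,0,0]],"dr":[[0,0,0],[0,0,0],[0,0,0],[0,0,-6.6],[0,0,-6.6],[0,0,-6.7],[0,0,-6.6],[0,0,0]]}'
python3 -c "
from h import *
shot('w2');go(565,-41,62,94.3)
a=cv2.imread('pics/w2.png');cv2.imwrite('pics/w2b.png',cv2.resize(a,(768,576),interpolation=cv2.INTER_CUBIC))"
```

```text
time_s: 3.78
eef_pos: [535.5, -115.8, 216.9]
orientation: [-179.9, 0.0, 67.7]
wrist_force: [1.0, -1.3, -2.9]
opening: 59.4
gripper_force: 66.6
time_s: 4.45
eef_pos: [563.2, -40.3, 216.4]
orientation: [-179.9, -0.0, 94.4]
wrist_force: [0.1, 0.6, -3.8]
opening: 59.2
gripper_force: 66.6
grasp [563.3 -40.4 162.6] rpy [-1.7992e+02 -1.0000e-02  9.4140e+01] F [ 1.  -0.5 -4.2] open 59.5 gf 66.6 t 4.5
 shift [ -0.7   1.8 100.6] turn [-0.08 -0.01 -0.16]
```

View pics/w2b.png

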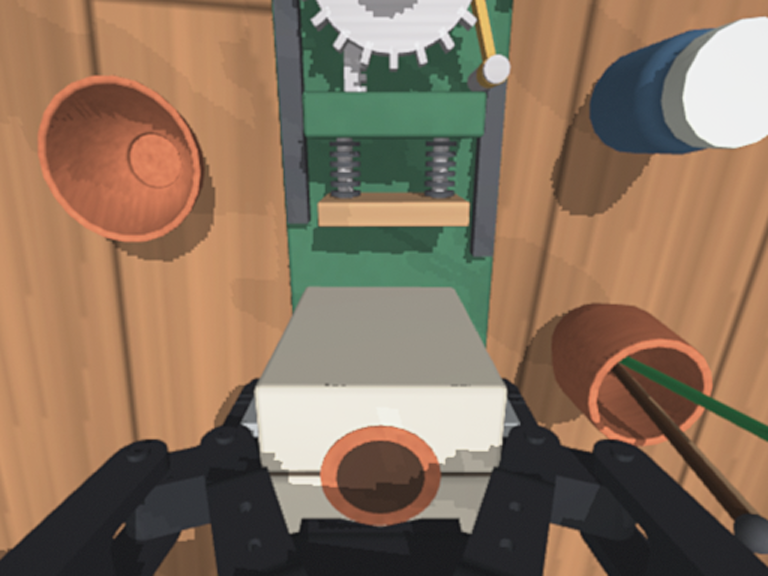

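The clamp is square in view and the mould is held straight. The jaw's front top edge runs from (318,226) to (470,226), so the jaw's midline is at x≈394.

```bash
python3 -c "
from h import *
f=lambda L,z:wr('w2',np.float64(L)/1.5-.17,z).round(1)
print('jaw',f([(318,226),(470,226)],62),'plate edges',f([(291,280),(493,270)],12),'carriage',f([(305,93),(485,93)],62))
go(565,-41,60,94.3)"
```

```text
jaw [[527.4  -3.3  62. ]
 [603.6   2.5  62. ]] plate edges [[505.  -48.4  12. ]
 [632.6 -32.1  12. ]] carriage [[519.5  57.7  62. ]
 [602.   63.9  62. ]]
grasp [563.3 -40.4 162.6] rpy [-1.7992e+02 -1.0000e-02  9.4140e+01] F [ 1.  -0.5 -4.2] open 59.5 gf 66.6 t 4.5
 shift [ -0.7   1.8 102.6] turn [-0.08 -0.01 -0.16]
```

```bash
python3 -m handwheel '{"jaw":[1,1,1,1,1,1],"linear":[[-0.0015,0.003,0.025],[0,0,0.032],[0,0,0.025],[0,0,0.012],[0,0,0.004],[0,0,0]],"dr":[[0,0,0],[0,0,0],[0,0,0],[0,0,0],[0,0,0],[0,0,0]]}'
python3 -c "
from h import *
go(566.5,-42,60,94.3)"
```

```text
time_s: 5.0
eef_pos: [566.0, -41.8, 117.6]
orientation: [-179.8, -0.0, 94.1]
wrist_force: [0.4, 0.4, -3.4]
opening: 59.5
gripper_force: 66.4
grasp [565.8 -41.8  63.7] rpy [-1.7982e+02 -2.0000e-02  9.4150e+01] F [ 0.4  0.4 -3.4] open 59.5 gf 66.4 t 5.0
 shift [-0.2  0.7  3.7] turn [-0.18 -0.02 -0.15]
```

```bash
python3 -m handwheel '{"jaw":[1,1,1],"linear":[[0,0,0.002],[0,0,0.001],[0,0,0]],"dr":[[0,0,0],[0,0,0],[0,0,0]]}'
python3 -m handwheel '{"jaw":[1,1],"linear":[[0,0,0.001],[0,0,0]],"dr":[[0,0,0],[0,0,0]]}'
```

```text
time_s: 5.25
eef_pos: [567.9, -41.9, 117.0]
orientation: [179.9, 0.0, 94.2]
wrist_force: [-0.3, 0.2, -3.3]
opening: 59.7
gripper_force: 66.4
time_s: 5.42
eef_pos: [567.5, -41.8, 115.5]
orientation: [179.9, 0.0, 94.3]
wrist_force: [0.4, 0.2, -2.1]
opening: 59.4
gripper_force: 66.4
```

```bash
python3 -m handwheel '{"jaw":[1,1,1],"linear":[[0,0,0.001],[0,0,0.001],[0,0,0]],"dr":[[0,0,0],[0,0,0],[0,0,0]]}'
```

```text
time_s: 5.67
eef_pos: [567.3, -41.8, 113.8]
orientation: [179.9, 0.0, 94.3]
wrist_force: [-2.4, 0.0, 2.6]
opening: 59.2
gripper_force: 66.8
```

Contact with the plate. I'll release and lift.

```bash
python3 -m handwheel '{"jaw":[-1,-1,-1,-1,-1,-1,-1,-1],"linear":[[0,0,0],[0,0,0],[0,0,0],[0,0,0],[0,0,0],[0,0,-0.02],[0,0,-0.03],[0,0,-0.035]],"dr":[[0,0,0],[0,0,0],[0,0,0],[0,0,0],[0,0,0],[0,0,0],[0,0,0],[0,0,0]]}'
python3 -m handwheel '{"jaw":[-1,-1,-1],"linear":[[0,0,-0.035],[0,0,0],[0,0,0]],"dr":[[0,0,0],[0,0,0],[0,0,0]]}'
python3 -c "
from h import *
shot('w3');go(566.5,-42,60,94.3)
a=cv2.imread('pics/w3.png');cv2.imwrite('pics/w3b.png',cv2.resize(a,(768,576),interpolation=cv2.INTER_CUBIC))"
```

```text
time_s: 6.33
eef_pos: [565.5, -41.7, 196.9]
orientation: [-179.7, -0.0, 94.3]
wrist_force: [0.4, 0.4, 0.2]
opening: 85.3
gripper_force: 0.0
time_s: 6.58
eef_pos: [568.8, -41.9, 235.5]
orientation: [179.7, 0.1, 94.3]
wrist_force: [-0.0, -0.4, -0.4]
opening: 85.1
gripper_force: 0.0
grasp [567.6 -41.8 179.7] rpy [1.7989e+02 2.0000e-02 9.4260e+01] F [ 0.  -0.2 -0.7] open 85.3 gf 0.0 t 6.63
 shift [-1.000e-01 -1.400e+00  1.197e+02] turn [ 0.11  0.02 -0.04]
```

View pics/w3b.png

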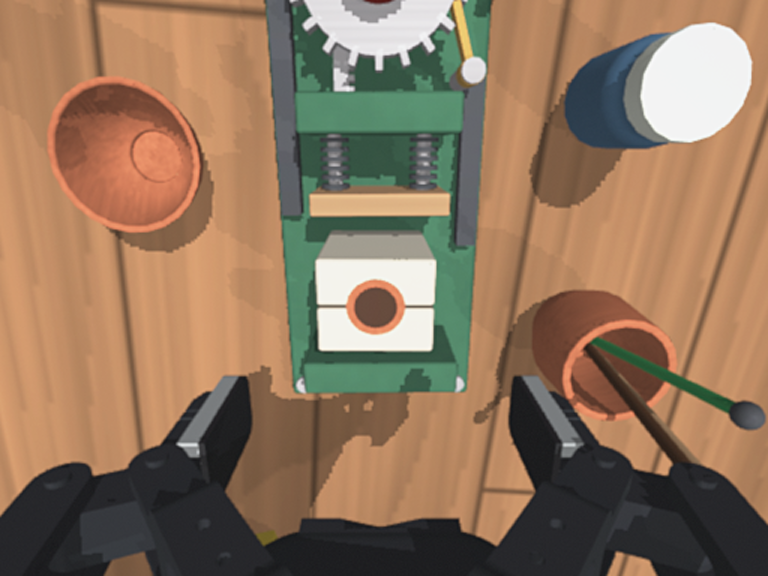

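The mould stands square and nearly on the centre line: its top spans x 316–435, so its mid is at 375, against jaw and fence mids of about 379. Next, over the grip.

```bash
python3 -m handwheel '{"jaw":[-1,-1,-1,-1,-1,-1,-1,-1],"linear":[[0.015,0.002,0],[0.035,0.005,0],[0.04,0.006,0],[0.04,0.006,0],[0.04,0.006,0],[0.04,0.006,0],[0.035,0.005,0],[0.013,0.002,0]],"dr":[[0,0,0],[0,0,0],[0,0,0],[0,0,0],[0,0,0],[0,0,0],[0,0,0],[0,0,0]]}'
python3 -m handwheel '{"jaw":[-1,-1,-1,-1,-1],"linear":[[0.01,0,0],[0,0,0],[0,0,0],[0,0,0],[0,0,0]],"dr":[[0,0,6.5],[0,0,6.5],[0,0,6.5],[0,0,0],[0,0,0]]}'
python3 -c "
from h import *
shot('w4');go(585,230,180,74.7)
a=cv2.imread('pics/w4.png');cv2.imwrite('pics/w4b.png',cv2.resize(a,(768,576),interpolation=cv2.INTER_CUBIC))"
```

```text
time_s: 7.3
eef_pos: [584.9, 222.7, 230.5]
orientation: [-179.8, -0.1, 94.5]
wrist_force: [0.0, 0.0, 0.1]
opening: 85.2
gripper_force: 0.0
time_s: 7.72
eef_pos: [584.3, 227.7, 231.3]
orientation: [-179.9, 0.1, 74.9]
wrist_force: [-0.2, -0.3, -0.5]
opening: 85.3
gripper_force: 0.0
grasp [584.4 227.6 177.8] rpy [-1.799e+02  9.000e-02  7.489e+01] F [-0.2  0.2  0.5] open 85.3 gf 0.0 t 7.77
 shift [ 2.5 -0.1 -2.2] turn [-0.1   0.09  0.19]
```

View pics/w4b.png

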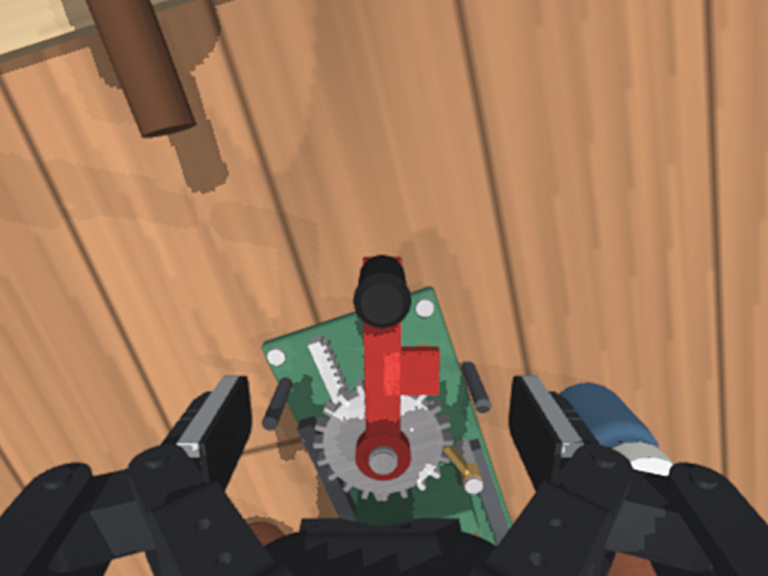

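The lever points straight up the image, aligned with the tool: grip top at (382,299), pivot cap at (382,460).

```bash
python3 -c "
from h import *
f=lambda L,z:wr('w4',np.float64(L)/1.5-.17,z)
g=f([(382,299)],106)[0]
for z in (72,84): 
  p=f([(382,460)],z)[0];d=g-p;print(g,p,np.hypot(*d[:2]),np.degrees(np.arctan2(d[1],d[0])))
go(*g[:2],90,74.5)"
```

```text
[586.73146151 237.5843731  106.        ] [556.54315837 125.0430603   72.        ] 116.51987269277183 74.98435007774336
[586.73146151 237.5843731  106.        ] [559.02768246 134.38174468  84.        ] 106.85636099847727 74.9737318693074
grasp [584.4 227.6 177.8] rpy [-1.799e+02  9.000e-02  7.489e+01] F [-0.2  0.2  0.5] open 85.3 gf 0.0 t 7.77
 shift [10.4 -0.2 87.7] turn [-0.1   0.09  0.39]
```

```bash
python3 -m handwheel '{"jaw":[-1,-1,-1,-1,-1,-1,-1],"linear":[[0.006,0,0.02],[0,0,0.03],[0,0,0.025],[0,0,0.013],[0,0,0],[0,0,0],[0,0,0]],"dr":[[0,0,0],[0,0,0],[0,0,0],[0,0,0],[0,0,0],[0,0,0],[0,0,0]]}'
python3 -m handwheel '{"jaw":[0.2,0.2,0.2,0.2,0.2],"linear":[[0,0,0],[0,0,0],[0,0,0],[0,0,0],[0,0,0]],"dr":[[0,0,0],[0,0,0],[0,0,0],[0,0,0],[0,0,0]]}'
python3 -c "
from h import *
go(586,234,90,75)"
```

```text
time_s: 8.35
eef_pos: [587.3, 234.0, 145.9]
orientation: [179.9, -0.1, 74.8]
wrist_force: [0.2, 0.4, 0.5]
opening: 85.5
gripper_force: 0.0
time_s: 8.77
eef_pos: [586.8, 234.2, 145.4]
orientation: [180.0, -0.0, 74.8]
wrist_force: [0.1, 0.2, -0.3]
opening: 34.1
gripper_force: 0.0
grasp [586.8 234.2  91.5] rpy [ 1.7996e+02 -3.0000e-02  7.4770e+01] F [ 0.1  0.2 -0.3] open 34.1 gf 0.0 t 8.77
 shift [-0.4 -0.8  1.5] turn [ 0.04 -0.03 -0.23]
```

```bash
python3 -m handwheel '{"jaw":[0.2,0.2,0.2,0.2,0.2,0.2],"linear":[[-0.0005,0.0105,0],[-0.0005,0.0105,0],[-0.0005,0.0105,0],[-0.0005,0.0105,0],[0,0,0],[0,0,0]],"dr":[[0,0,5],[0,0,5],[0,0,5],[0,0,5],[0,0,0],[0,0,0]]}'
cat >> h.py <<'E'
def lev(P=(555,118),yaw=4.3):
    from bench import readout,env
    from scipy.spatial.transform import Rotation as Ro
    s=readout.read_state();R=Ro.from_euler('xyz',s['orientation'],degrees=True).as_matrix()
    g=s['eef_pos']+R[:,2]*env.tcp_to_grasp;d=g[:2]-P;f=R.T@s['wrist_force']
    th=np.degrees(np.arctan2(d[1],d[0]));print('r',np.hypot(*d).round(1),'a',(th-51-yaw).round(1),'yaw-th',(s['orientation'][2]-th).round(1),'z',g[2].round(1),'F tool',f.round(1),'open',round(s['opening'],1),'gf',round(s['gripper_force'],1),'t',round(s['time_s'],2))
E
python3 -c "
from h import *
lev()"
```

```text
time_s: 9.27
eef_pos: [624.5, 215.9, 144.8]
orientation: [-180.0, 0.0, 54.9]
wrist_force: [-0.1, -0.9, -0.1]
opening: 34.4
gripper_force: 0.0
r 120.1 a -0.7 yaw-th 0.2 z 90.9 F tool [-0.8  0.5  0.1] open 34.4 gf 0.0 t 9.27
```

```bash
python3 -m handwheel '{"jaw":[0.2,0.2,0.2,0.2,0.2,0.2,0.2,0.2],"linear":[[-0.0007,-0.0125,0],[-0.0007,-0.0125,0],[-0.0007,-0.0125,0],[-0.0007,-0.0125,0],[-0.0007,-0.0125,0],[-0.0007,-0.0125,0],[-0.0007,-0.0125,0],[-0.0007,-0.0125,0]],"dr":[[0,0,-6],[0,0,-6],[0,0,-6],[0,0,-6],[0,0,-6],[0,0,-6],[0,0,-6],[0,0,-6]]}'
python3 -c "
from h import *
lev()"
python3 -m handwheel '{"jaw":[0.2,0.2,0.2,0.2,0.2,0.2],"linear":[[-0.0007,-0.0125,0],[-0.0007,-0.0125,0],[-0.0007,-0.0125,0],[-0.0007,-0.0125,0],[-0.0005,-0.0105,0],[0,0,0]],"dr":[[0,0,-6],[0,0,-6],[0,0,-6],[0,0,-6],[0,0,-5],[0,0,0]]}'
python3 -c "
from h import *
lev()"
```

```text
time_s: 9.93
eef_pos: [528.7, 235.4, 145.2]
orientation: [179.9, 0.0, 103.2]
wrist_force: [2.9, 0.6, -1.5]
opening: 34.3
gripper_force: 1.2
r 120.3 a 47.3 yaw-th 0.6 z 91.3 F tool [-0.1  2.9  1.5] open 34.3 gf 1.2 t 9.93
time_s: 10.43
eef_pos: [473.8, 206.5, 145.1]
orientation: [-180.0, -0.0, 132.0]
wrist_force: [0.5, -0.5, -0.1]
opening: 34.1
gripper_force: 0.0
r 120.1 a 77.3 yaw-th -0.6 z 91.2 F tool [-0.7  0.   0.1] open 34.1 gf 0.0 t 10.43
```

```bash
python3 -m handwheel '{"jaw":[0.2,0.2,0.2],"linear":[[0,-0.002,0],[0,-0.002,0],[0,0,0]],"dr":[[0,0,-1],[0,0,-1],[0,0,0]]}'
python3 -c "
from h import *
lev()"
python3 -m handwheel '{"jaw":[0.2,0.2,0.2,0.2,0.2,0.2,0.2,0.2],"linear":[[-0.0007,0.0125,0],[-0.0007,0.0125,0],[-0.0007,0.0125,0],[-0.0007,0.0125,0],[-0.0007,0.0125,0],[-0.0007,0.0125,0],[-0.0007,0.0125,0],[-0.0007,0.0125,0]],"dr":[[0,0,6],[0,0,6],[0,0,6],[0,0,6],[0,0,6],[0,0,6],[0,0,6],[0,0,6]]}'
python3 -m handwheel '{"jaw":[0.2,0.2,0.2,0.2,0.2,0.2,0.2],"linear":[[-0.0007,0.0125,0],[-0.0007,0.0125,0],[-0.0007,0.0125,0],[-0.0007,0.0125,0],[-0.0007,0.0125,0],[-0.0002,0.0041,0],[0,0,0]],"dr":[[0,0,6],[0,0,6],[0,0,6],[0,0,6],[0,0,6],[0,0,2],[0,0,0]]}'
python3 -c "
from h import *
lev()"
```

```text
time_s: 10.68
eef_pos: [473.8, 205.2, 145.3]
orientation: [179.8, 0.0, 133.8]
wrist_force: [2.1, 2.2, 0.0]
opening: 34.1
gripper_force: 1.2
r 119.1 a 77.6 yaw-th 0.9 z 91.4 F tool [ 0.1  3.  -0. ] open 34.1 gf 1.2 t 10.68
time_s: 11.35
eef_pos: [564.2, 237.1, 144.3]
orientation: [-179.9, 0.0, 85.5]
wrist_force: [-0.8, 0.8, 0.5]
opening: 34.5
gripper_force: 0.6
time_s: 11.93
eef_pos: [625.4, 214.0, 144.1]
orientation: [-179.8, 0.1, 53.7]
wrist_force: [-1.6, 1.2, 2.1]
opening: 34.5
gripper_force: 1.3
r 119.0 a -1.5 yaw-th -0.2 z 90.2 F tool [ 0.1 -2.  -2.1] open 34.5 gf 1.3 t 11.93
```

```bash
python3 -m handwheel '{"jaw":[0.2,0.2,0.2,0.2,0.2,0.2,0.2],"linear":[[-0.0007,-0.0125,0],[-0.0007,-0.0125,0],[-0.0007,-0.0125,0],[-0.0007,-0.0125,0],[-0.0007,-0.0125,0],[-0.0007,-0.0125,0],[0,0,0]],"dr":[[0,0,-6],[0,0,-6],[0,0,-6],[0,0,-6],[0,0,-6],[0,0,-6],[0,0,0]]}'>/dev/null
python3 -c "
from h import *
lev()"
python3 -m handwheel '{"jaw":[0.2,0.2,0.2,0.2],"linear":[[-0.0007,-0.0125,0],[-0.0007,-0.0125,0],[-0.0007,-0.0125,0],[0,0,0]],"dr":[[0,0,-6],[0,0,-6],[0,0,-6],[0,0,0]]}'>/dev/null
python3 -c "
from h import *
lev()"
python3 -m handwheel '{"jaw":[0.2,0.2,0.2],"linear":[[-0.0007,-0.0125,0],[-0.0007,-0.0125,0],[0,0,0]],"dr":[[0,0,-6],[0,0,-6],[0,0,0]]}'>/dev/null
python3 -c "
from h import *
lev()"
python3 -m handwheel '{"jaw":[0.2,0.2,0.2],"linear":[[-0.0007,-0.0125,0],[-0.0006,-0.0115,0],[0,0,0]],"dr":[[0,0,-6],[0,0,-5.5],[0,0,0]]}'>/dev/null
python3 -c "
from h import *
lev()"
```

```text
r 118.5 a 35.5 yaw-th -0.9 z 90.5 F tool [ 0.1 -0.3  0.6] open 33.8 gf 0.0 t 12.52
r 118.4 a 53.3 yaw-th -0.9 z 90.7 F tool [ 0.5  0.4 -0.1] open 33.9 gf 0.0 t 12.85
r 118.3 a 65.1 yaw-th -0.8 z 90.9 F tool [ 0.4 -0.8  0.6] open 34.4 gf 0.0 t 13.1
r 118.2 a 76.6 yaw-th -0.9 z 91.0 F tool [ 0.8 -0.3 -0.2] open 34.0 gf 0.0 t 13.35
```

```bash
python3 -m handwheel '{"jaw":[0.2,0.2,0.2],"linear":[[0.0005,-0.003,0],[0.0005,-0.003,0],[0,0,0]],"dr":[[0,0,-1.5],[0,0,-1.5],[0,0,0]]}'>/dev/null
python3 -c "
from h import *
lev();shot('w5')"
python3 -m handwheel '{"jaw":[0.2,0.2,0.2,0.2,0.2,0.2,0.2,0.2],"linear":[[-0.0007,0.0125,0],[-0.0007,0.0125,0],[-0.0007,0.0125,0],[-0.0007,0.0125,0],[-0.0007,0.0125,0],[-0.0007,0.0125,0],[-0.0007,0.0125,0],[-0.0007,0.0125,0]],"dr":[[0,0,6],[0,0,6],[0,0,6],[0,0,6],[0,0,6],[0,0,6],[0,0,6],[0,0,6]]}'>/dev/null
python3 -m handwheel '{"jaw":[0.2,0.2,0.2,0.2,0.2,0.2,0.2],"linear":[[-0.0007,0.0125,0],[-0.0007,0.0125,0],[-0.0007,0.0125,0],[-0.0007,0.0125,0],[-0.0007,0.0125,0],[-0.0002,0.0045,0],[0,0,0]],"dr":[[0,0,6],[0,0,6],[0,0,6],[0,0,6],[0,0,6],[0,0,2],[0,0,0]]}' >/dev/null
python3 -c "
from h import *
lev()"
```

```text
r 118.7 a 77.7 yaw-th 0.9 z 91.4 F tool [-0.2  3.6  2.9] open 34.4 gf 1.8 t 13.6
r 118.7 a -1.4 yaw-th 0.1 z 90.3 F tool [-0.6 -0.8 -0.1] open 34.0 gf 0.6 t 14.9
```

```bash
for i in 1; do python3 -m handwheel '{"jaw":[0.2,0.2,0.2,0.2],"linear":[[-0.0007,-0.0125,0],[-0.0007,-0.0125,0],[-0.0007,-0.0125,0],[0,0,0]],"dr":[[0,0,-6],[0,0,-6],[0,0,-6],[0,0,0]]}'>/dev/null; python3 -c "
from h import *
lev()"; done
python3 -m handwheel '{"jaw":[0.2,0.2,0.2],"linear":[[-0.0007,-0.0125,0],[-0.0007,-0.0125,0],[0,0,0]],"dr":[[0,0,-6],[0,0,-6],[0,0,0]]}'>/dev/null; python3 -c "
from h import *
lev()"
python3 -m handwheel '{"jaw":[0.2,0.2,0.2],"linear":[[-0.0007,-0.0125,0],[0,0,0],[0,0,0]],"dr":[[0,0,-6],[0,0,0],[0,0,0]]}'>/dev/null; python3 -c "
from h import *
lev()"
```

```text
r 118.2 a 17.8 yaw-th -0.8 z 90.6 F tool [-0.7 -0.3  0.5] open 34.3 gf 0.0 t 15.23
r 118.2 a 29.4 yaw-th -0.5 z 90.9 F tool [0.4 0.2 0.3] open 34.3 gf 0.0 t 15.48
r 118.1 a 34.7 yaw-th -0.1 z 91.1 F tool [ 0.3  0.  -0.1] open 34.0 gf 0.0 t 15.73
```

```bash
python3 -m handwheel '{"jaw":[0.2,0.2,0.2],"linear":[[-0.0007,-0.0125,0],[-0.0007,-0.0125,0],[0,0,0]],"dr":[[0,0,-6],[0,0,-6],[0,0,0]]}'>/dev/null; python3 -c "
from h import *
lev()"
python3 -m handwheel '{"jaw":[0.2,0.2,0.2],"linear":[[-0.0007,-0.0125,0],[0,0,0],[0,0,0]],"dr":[[0,0,-6],[0,0,0],[0,0,0]]}'>/dev/null; python3 -c "
from h import *
lev()"
python3 -m handwheel '{"jaw":[0.2,0.2,0.2],"linear":[[-0.0007,-0.0125,0],[0,0,0],[0,0,0]],"dr":[[0,0,-6],[0,0,0],[0,0,0]]}'>/dev/null; python3 -c "
from h import *
lev()"
```

```text
r 118.0 a 46.9 yaw-th -0.0 z 91.3 F tool [ 0.9  1.5 -0.2] open 34.3 gf 1.3 t 15.98
r 118.0 a 52.1 yaw-th 0.5 z 91.6 F tool [-1.1  5.2  1.1] open 34.5 gf 1.9 t 16.23
r 118.1 a 58.0 yaw-th 0.6 z 91.7 F tool [-0.3  4.7  0.9] open 34.3 gf 2.8 t 16.48
```

```bash
python3 -m handwheel '{"jaw":[0.2,0.2,0.2],"linear":[[-0.0007,-0.0125,0],[0,0,0],[0,0,0]],"dr":[[0,0,-6],[0,0,0],[0,0,0]]}'>/dev/null; python3 -c "
from h import *
lev()"
python3 -m handwheel '{"jaw":[0.2,0.2,0.2],"linear":[[-0.0007,-0.0125,0],[0,0,0],[0,0,0]],"dr":[[0,0,-6],[0,0,0],[0,0,0]]}'>/dev/null; python3 -c "
from h import *
lev()"
python3 -m handwheel '{"jaw":[0.2,0.2,0.2],"linear":[[-0.0007,-0.0125,0],[0,0,0],[0,0,0]],"dr":[[0,0,-6],[0,0,0],[0,0,0]]}'>/dev/null; python3 -c "
from h import *
lev()"
```

```text
r 118.0 a 63.9 yaw-th 0.8 z 91.8 F tool [-0.2  6.7  2.4] open 34.0 gf 3.3 t 16.73
r 117.9 a 69.6 yaw-th 1.0 z 91.9 F tool [0.9 7.9 3.4] open 34.1 gf 3.9 t 16.98
r 117.7 a 75.5 yaw-th 1.2 z 92.0 F tool [0.8 9.4 3.2] open 34.3 gf 4.2 t 17.23
```

```bash
python3 -m handwheel '{"jaw":[0.2,0.2,0.2],"linear":[[0.0005,-0.004,0],[0,0,0],[0,0,0]],"dr":[[0,0,-1],[0,0,0],[0,0,0]]}'>/dev/null; python3 -c "
from h import *
lev()"
python3 -m handwheel '{"jaw":[0.2,0.2,0.2,0.2,0.2,0.2,0.2,0.2],"linear":[[-0.0005,0.0125,0],[-0.0007,0.0125,0],[-0.0007,0.0125,0],[-0.0007,0.0125,0],[-0.0007,0.0125,0],[-0.0007,0.0125,0],[-0.0007,0.0125,0],[-0.0007,0.0125,0]],"dr":[[0,0,6],[0,0,6],[0,0,6],[0,0,6],[0,0,6],[0,0,6],[0,0,6],[0,0,6]]}'>/dev/null
python3 -m handwheel '{"jaw":[0.2,0.2,0.2,0.2,0.2,0.2,0.2],"linear":[[-0.0003,0.0125,0],[-0.0005,0.0125,0],[-0.0005,0.0125,0],[-0.0005,0.0125,0],[-0.0005,0.0125,0],[-0.0002,0.0045,0],[0,0,0]],"dr":[[0,0,6],[0,0,6],[0,0,6],[0,0,6],[0,0,6],[0,0,2],[0,0,0]]}' >/dev/null
python3 -c "
from h import *
lev();shot('w6');from bench import imaging
a=cv2.imread('pics/w6.png');cv2.imwrite('pics/w6b.png',cv2.resize(a,(768,576)))
a=imaging.get_image('top')['frame'][150:240,125:385,::-1];cv2.imwrite('pics/top6.png',cv2.resize(a,None,fx=3,fy=3,interpolation=cv2.INTER_CUBIC))"
```

```text
r 118.1 a 76.9 yaw-th 0.8 z 92.1 F tool [0.3 9.  3.5] open 34.5 gf 5.1 t 17.48
r 116.2 a -1.5 yaw-th -1.0 z 90.0 F tool [ 1.5 -3.9 -2.5] open 34.1 gf 1.6 t 18.73
```

View pics/top6.png

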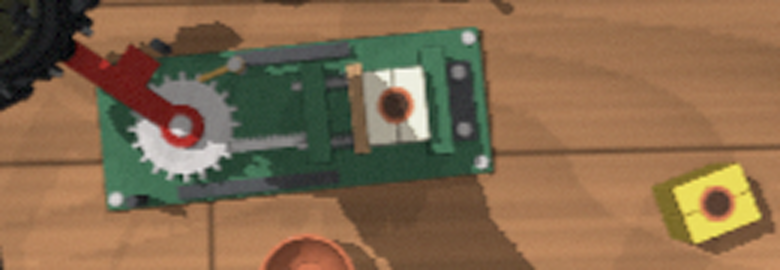

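The mould sits between the jaw (358,110) and the fence (435,100), square, and the lever is at rest. On the fourth stroke I'll read the force in small steps.

```bash
python3 -m handwheel '{"jaw":[0.2,0.2,0.2],"linear":[[0,-0.0105,0],[0,0,0],[0,0,0]],"dr":[[0,0,-5],[0,0,0],[0,0,0]]}'>/dev/null; python3 -c "
from h import *
lev()"
python3 -m handwheel '{"jaw":[0.2,0.2,0.2],"linear":[[-0.0002,-0.007,0],[0,0,0],[0,0,0]],"dr":[[0,0,-3.5],[0,0,0],[0,0,0]]}'>/dev/null; python3 -c "
from h import *
lev()"
python3 -m handwheel '{"jaw":[0.2,0.2,0.2],"linear":[[-0.0002,-0.007,0],[0,0,0],[0,0,0]],"dr":[[0,0,-3.5],[0,0,0],[0,0,0]]}'>/dev/null; python3 -c "
from h import *
lev()"
python3 -m handwheel '{"jaw":[0.2,0.2,0.2],"linear":[[-0.0002,-0.007,0],[0,0,0],[0,0,0]],"dr":[[0,0,-3.5],[0,0,0],[0,0,0]]}'>/dev/null; python3 -c "
from h import *
lev()"
```

```text
r 117.3 a 3.0 yaw-th -0.3 z 90.7 F tool [-0.2  0.2 -0.2] open 34.3 gf 0.0 t 19.08
r 117.5 a 6.3 yaw-th 0.0 z 91.0 F tool [-0.5 -0.3 -0.3] open 34.0 gf 0.0 t 19.33
r 117.6 a 9.7 yaw-th 0.1 z 91.0 F tool [ 0.6 -0.5 -0.5] open 34.1 gf 0.0 t 19.58
r 117.6 a 13.1 yaw-th 0.2 z 91.0 F tool [0.  0.3 0.6] open 34.2 gf 0.0 t 19.83
```

```bash
python3 -m handwheel '{"jaw":[0.2,0.2,0.2],"linear":[[-0.0002,-0.006,0],[0,0,0],[0,0,0]],"dr":[[0,0,-3],[0,0,0],[0,0,0]]}'>/dev/null; python3 -c "
from h import *
lev()"
python3 -m handwheel '{"jaw":[0.2,0.2,0.2],"linear":[[-0.0002,-0.006,0],[0,0,0],[0,0,0]],"dr":[[0,0,-3],[0,0,0],[0,0,0]]}'>/dev/null; python3 -c "
from h import *
lev()"
python3 -m handwheel '{"jaw":[0.2,0.2,0.2],"linear":[[-0.0002,-0.006,0],[0,0,0],[0,0,0]],"dr":[[0,0,-3],[0,0,0],[0,0,0]]}'>/dev/null; python3 -c "
from h import *
lev()"
```

```text
r 117.6 a 15.9 yaw-th 0.4 z 91.1 F tool [0.6 0.2 0. ] open 34.1 gf 0.0 t 20.08
r 117.7 a 18.3 yaw-th 1.0 z 91.2 F tool [-0.   4.3  2.3] open 34.4 gf 2.3 t 20.33
r 117.8 a 20.5 yaw-th 1.8 z 91.3 F tool [-1.3  7.8  4.1] open 34.1 gf 4.0 t 20.58
```

```bash
python3 -m handwheel '{"jaw":[0.2,0.2,0.2],"linear":[[-0.0002,-0.0065,0],[0,0,0],[0,0,0]],"dr":[[0,0,-3],[0,0,0],[0,0,0]]}'>/dev/null; python3 -c "
from h import *
lev()"
python3 -m handwheel '{"jaw":[0.2,0.2,0.2],"linear":[[-0.0002,-0.0065,0],[0,0,0],[0,0,0]],"dr":[[0,0,-3],[0,0,0],[0,0,0]]}'>/dev/null; python3 -c "
from h import *
lev()"
python3 -m handwheel '{"jaw":[0.2,0.2,0.2],"linear":[[-0.0002,-0.0065,0],[0,0,0],[0,0,0]],"dr":[[0,0,-3],[0,0,0],[0,0,0]]}'>/dev/null; python3 -c "
from h import *
lev()"
```

```text
r 117.8 a 23.3 yaw-th 2.0 z 91.4 F tool [ 0.7 10.5  5. ] open 34.4 gf 4.8 t 20.83
r 117.8 a 26.2 yaw-th 2.0 z 91.4 F tool [ 0.2 11.2  6.7] open 33.9 gf 5.3 t 21.08
r 117.8 a 29.2 yaw-th 2.1 z 91.5 F tool [-0.8 10.9  7.6] open 34.5 gf 5.6 t 21.33
```

```bash
python3 -m handwheel '{"jaw":[0.2,0.2,0.2],"linear":[[-0.0002,-0.0065,0],[0,0,0],[0,0,0]],"dr":[[0,0,-3],[0,0,0],[0,0,0]]}'>/dev/null; python3 -c "
from h import *
lev()"
python3 -m handwheel '{"jaw":[0.2,0.2,0.2],"linear":[[-0.0002,-0.004,0],[0,0,0],[0,0,0]],"dr":[[0,0,-2],[0,0,0],[0,0,0]]}'>/dev/null; python3 -c "
from h import *
lev()"
```

```text
r 117.7 a 32.3 yaw-th 2.0 z 91.5 F tool [-0.2 11.8  7.4] open 33.8 gf 5.9 t 21.58
r 117.7 a 34.0 yaw-th 2.3 z 91.5 F tool [-0.6 12.6  8.3] open 34.0 gf 6.4 t 21.83
```

The pull reads 12.6 N, so I'll stop here. Swing back to rest.

```bash
python3 -m handwheel '{"jaw":[0.2,0.2,0.2,0.2,0.2,0.2,0.2,0.2],"linear":[[0,0.008,0],[-0.0006,0.0125,0],[-0.0006,0.0125,0],[-0.0006,0.0125,0],[-0.0006,0.0125,0],[-0.0006,0.0125,0],[0,0.005,0],[0,0,0]],"dr":[[0,0,5],[0,0,6],[0,0,6],[0,0,6],[0,0,6],[0,0,6],[0,0,2.5],[0,0,0]]}' >/dev/null
python3 -c "
from h import *
lev()"
```

```text
r 116.6 a -0.8 yaw-th -0.5 z 90.7 F tool [ 0.7 -0.3 -0.2] open 33.9 gf 0.0 t 22.5
```

```bash
python3 -m handwheel '{"jaw":[0.2,-1,-1,-1,-1,-1,-1,-1],"linear":[[0,-0.003,0],[0,0,0],[0,0,0],[0,0,0],[0,0,-0.02],[0,0,-0.035],[0,0,-0.04],[0,0,-0.04]],"dr":[[0,0,0],[0,0,0],[0,0,0],[0,0,0],[0,0,0],[0,0,0],[0,0,0],[0,0,0]]}'
python3 -m handwheel '{"jaw":[-1,-1,-1,-1,-1,-1],"linear":[[0.03,0,0],[0.04,0,0],[0.03,0,0],[0,0,0],[0,0,0],[0,0,0]],"dr":[[0,0,0],[0,0,0],[0,0,0],[0,0,0],[0,0,0],[0,0,0]]}'
python3 -c "
from h import *
from bench import imaging
a=imaging.get_image('top')['frame'][150:240,125:385,::-1];cv2.imwrite('pics/top7.png',cv2.resize(a,None,fx=3,fy=3,interpolation=cv2.INTER_CUBIC))"
```

```text
time_s: 23.17
eef_pos: [618.7, 215.2, 280.8]
orientation: [-179.9, 0.1, 54.3]
wrist_force: [1.9, 0.0, 0.4]
opening: 85.3
gripper_force: 0.0
time_s: 23.67
eef_pos: [677.4, 296.2, 279.3]
orientation: [-180.0, 0.1, 54.3]
wrist_force: [1.2, 0.3, -0.2]
opening: 85.7
gripper_force: 0.0
```

View pics/top7.png

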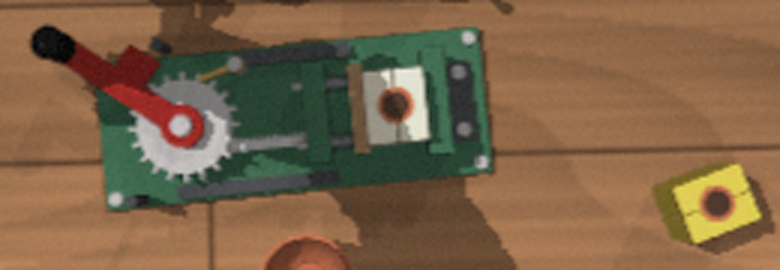

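The lever lies at its rest end with its grip at (52,44). The mould is square between jaw and fence, the jaw held at its last notch, and the gripper is clear.

```bash
python3 -c "
from bench import env
print(env.hand_in())"
```

```text
the job is handed in; nothing more can be done
None
```

I handed the job in with the mould clamped upright and square between jaw and fence and the lever released at its rest end. I stopped when the pull reached 12.6 N, but the jaw fell back to its last notch, which holds at roughly 9.5 N of pull (estimated 50–70 N of squeeze); one more notch risked passing 105 N.

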